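# Clamp a cooled module to the optical table with a prop wedge

### The arm

A 7-joint arm with a two-finger parallel gripper is mounted at the origin on the work surface. World frame = base frame: x ahead of the robot, y to its left, z up, the work surface at z = 0. Lengths are in m, angles in rad, forces in N, time in s.
With the tool pointing down it reaches from about 0.425 to 0.925 m from the base axis. Payload 6.8 kg.
Tool frame: the origin (TCP) lies on the front face of the gripper's body, between the roots of the fingers; the fingertips stand 73 mm ahead of it and the grasp point (between the pads) lies 54 mm ahead of it; z points along the fingers, y is the direction in which the jaws open and shut (so a half turn about z gives the same grasp; the last joint's range is limited). The gripper opens to 85 mm and grips with 20 to 120 N. Pads are 22 mm wide; open, the fingers measure 114 mm over their backs; the gripper's body (76 mm by 85 mm) begins 54 mm behind the grasp point. The pads swing forward as they close: fully open they stand 13 mm farther back than shut.
Start: joints at [-1.224, 0.477, 0.022, 1.555, -0.011, 1.109, -0.083], TCP at [0.297, 0.606, 0.304] pointing down, gripper open.
Joint ranges: [-2.96, 2.96], [-0.34, 2.1], [-1.41, 1.46], [0.24, 2.44], [-1.37, 4.51], [0.17, 1.92], [-2.96, 2.96]. Speed limits (rad/s): [2.39, 2.39, 3.14, 3.14, 3.14, 3.14, 3.14].

### API

Orientations are given as a unit quaternion [w, x, y, z].
In Python, from station import get_obs, read_camera, hand_in, spot_in, cut_out, spot_point gives the robot as it stands. The module is installed in compiled form; this text tells all that it offers.
- The arm moves only by the tool move_arm, never from a script. Its arguments are lists of equal length, an entry for each row: "gripper": the opening, from 0 (shut) to 1 (fully open); "xyz": the shift along the tool's x, y, z in cm, a list of three; "twist": the turn about the tool's z in rad. A call has 1 to 5 rows; each row is the pose to reach, as a shift and turn from the pose commanded when the call began, along the tool's axes at that moment; what a row does not reach only later rows make up. A row lasts 1/12 s, in which the tool goes at most 41.7 mm and 7.16 degrees, less where a joint would pass 70% of its speed; a pose out of reach is approached as far as the arm can. A call with a gripper value outside its range is refused whole. The fingers move at their own pace and stop on an object; "squeeze" is the grip in N (left out, the last holds). Time passes only in rows, so rows that repeat a pose let the fingers close. It gives the time, the measured TCP pose, the force and the opening at its end, in the units of the state.
- get_obs(): the state, without advancing time (a new reading comes with each control period).
- read_camera(name): name is "scene" or "top" or "wrist"; returns a dict with "pixels" (400x640x3 uint8, red, green, blue), "fx", "fy", "cx", "cy" (pixels), "k1" (the pictures are not rectified: a ray, as slopes to the right and down, at radius r is drawn at 1 + k1 r^2 times it, then the intrinsics apply), "R" (3x3) and "t" (3): a world point X has camera coordinates R X + t. Camera axes: x right, y down, z forward; pixel columns grow to the right and rows downward; lengths in m; the calibration is good to about 2 mm. A picture is of the moment at which its call begins. There is no depth.
- hand_in(): hands the job in, once; it reports no verdict.
Trained networks look in the newest picture that a camera, given by its name, has taken for a name from the list of things; names that differ only in an ending like _2 or _b are one class to them, and where a whole thing is asked for, a point or a joint stands for the part that bears it (a point fixed in the world has none). Each returns a list of dicts, best first, with "p" (0 to 1); they miss things now and then, are a little off and sometimes report something else, mostly with a low value. They report only what shows in the picture. A call takes as long as a camera call. They do not tell look-alikes from the thing itself.
- spot_in(query, camera): "centre" ([x, y, z] in m, in world coordinates, good to about 4 mm: the middle of the surface that is visible of it).
- cut_out(query, camera): "pixels" (400x640 bool, what is visible of it).
- spot_point(query, camera): "centre" ([x, y, z] in m, in world coordinates, good to about 4 mm: a listed point, or the origin of a listed thing).
The state is a dict: "t": time; "q": joint angles; "joint_vel": joint speeds; "joint_torque": joint torques, N m; "eef_pos": TCP position; "tool_rot": TCP orientation; "contact_force": force on the tool from outside, world axes, zero at the start; "torque": the same for the moment, N m; "gripper_width": opening from 0.0 (shut) to 1.0 (fully open).
Only numpy, scipy, OpenCV 4.12 (cv2) and the standard library are available. Lean on these libraries where they do the work, as an engineer would, in place of code of your own. Each camera call takes 0.05 s, during which the arm holds its last target.

### The job

Push the orange wedge under the roller of the red sprung clamp arm so that it props the arm open by itself, then slide the blue base plate of the module beneath the raised pad until it is fully home against the two stops between the guide rails. Then pull the wedge right out so that the arm clamps the plate, leave the wedge sitting flat on its base clear of the clamp, let go of everything, and leave the other things on the table alone.

Things in the scene. Friction and masses are not known exactly. Their poses are not given: they have to be found in the camera images.
- fixture: Fixed clamping fixture: dark steel bed, x -160 to 170, y -80 to 152 mm, top 6 mm above the table. Origin at table level under the centre of the plate's home place. x: the way both plate and wedge are pushed in (roughly away from the robot), z up. Hinge post at x 132 to 168, y -33 to 33, 52 mm tall. All of the clamp stays below 60 mm above the table, propped or shut.
- slot_end (a point): Middle of the slot's end, at fixture x 60, y 0, 10 mm above the table: two stop blocks (at y -34 and 34, 7 mm above the bed) end the slot here. Two aluminium guide rails along x, 5 mm above the bed, inner faces at y -54 and 54, run from x -55 to 60 mm; flared lead-ins before them widen to about 140 mm at x -94.
- lane (a point): Point on the bed's top in the wedge's lane (yellow strip, 46 mm wide along fixture x), straight below the shut roller: fixture x 50, y 120, z 6 mm.
- clamp_arm (a joint): Angle of the red sprung clamp arm about a level hinge along fixture y, at fixture x 150, z 33 mm. 0 = shut (pad 2 mm above the bed), grows as the arm rises, up to 0.6. Spring and weight push it shut: about 7 N at the pad when shut, 10 N propped. The wedge's land props it at about 0.14 rad (pad 16 mm above the bed); resting on the 8 mm plate it reads about 0.06.
- clamp_pad: Black rubber swivel pad under the tip of the clamp arm: round bar 26 mm long along y, 12 mm diameter, origin at its centre, at fixture x 47, y 0, z 14 mm when shut. The arm's red beam is 26 mm wide; its red crossbar, 14 mm square, at fixture x 50 carries the roller on the +y side.
- roller: The free-turning steel roller at the end of the arm's crossbar, origin at its centre, 8 mm above point clamp_roller.
- clamp_roller (a point): Lowest point (when shut) of the free-turning steel roller, 16 mm diameter, 30 mm long along y, at the end of the arm's crossbar: fixture x 50, y 120 mm, 14 mm above the bed when shut.
- wedge: Loose orange wedge, 130 mm (x) by 36 mm (y), about 0.22 kg, origin at the centre of its underside, nose to +x. Top 8 mm high at the nose (x 65), ramping to 28 mm at x 5, then a flat land 28 mm high. Black handle at x -65 to -40, 24 mm wide (y), up to 72 mm high. With the roller amid the land its origin is at fixture x 68, y 120. Pushing it in takes up to about 15 N.
- wedge_grip (a point): Grip point in the wedge's black handle, on its centre line, 56 mm above the underside, at wedge x -52.5 mm (24 mm across in wedge y).
- module: Loose module, about 0.6 kg: blue plate 120 mm (x) by 100 mm (y), 8 mm thick, origin at the centre of its underside. White block 60 (x) by 46 mm (y), 8 to 38 mm high, centred at x -25, two round fittings on it up to 55 mm high. The bare blue end at +x (x 5 to 60) goes beneath the pad. Home: axes as the fixture's, origin 6 mm above the fixture's, +x edge against the stops.
- module_block (a point): Grip point in the module's white block, 32 mm above the underside of the plate, at module x -25, y 0 mm (block 46 mm across in module y).
- fork_clamp: Bystander: loose grey slotted clamp fork, 126 mm long, lying flat, origin under its centre.
- lens_post: Bystander: loose lens in a round black mount on a post, about 125 mm tall, base 56 mm across, origin at the centre of its underside.
- hex_driver: Bystander: loose yellow-handled driver, 170 mm long, lying on the table.
Things that resemble listed ones, but are neither listed nor needed, are in the scene too. Several things have the shape of the module; the one meant has the colours described above.

How it is judged:
On the way, in this order (a step that is already met when the one before it is completed fails the run):
1. the wedge alone holds the clamp arm propped open (arm above 0.115 rad, gripper touching neither wedge nor fixture) (value of joint clamp_arm above 0.115 rad and contact force between wedge and roller above 2 N and contact force between the fingers and wedge below 0.3 N and contact force between the fingers and fixture below 0.3 N), for 0.2 s.
2. the plate is home against the stops while the wedge still props the arm open (x of module in the frame of fixture between -0.004 and 0.004 m and y of module in the frame of fixture between -0.007 and 0.007 m and z of module in the frame of fixture below 0.009 m and angle between the x axis of module and the x axis of fixture, either way round below 0.07 rad and angle between module's own z axis and vertical below 0.05 rad and value of joint clamp_arm above 0.115 rad and contact force between wedge and roller above 2 N), for 0.2 s.
At the end, for the whole second after the job is handed in: Plate flat on the bed, home against the stops (4 mm along, 7 mm across, 4 degrees); the pad presses on it with over 3 N (arm at 0.04 to 0.08 rad); wedge out, flat and at rest on bed or table, its centre over 72 mm from the roller (x of module in the frame of fixture between -0.004 and 0.004 m and y of module in the frame of fixture between -0.007 and 0.007 m and z of module in the frame of fixture below 0.009 m and angle between the x axis of module and the x axis of fixture, either way round below 0.07 rad and angle between module's own z axis and vertical below 0.05 rad and contact force between clamp_pad and module above 3 N and value of joint clamp_arm between 0.04 and 0.08 rad and contact force between wedge and roller below 0.1 N and horizontal distance between wedge and clamp_roller above 0.072 m and angle between wedge's own z axis and vertical below 0.08 rad and height (world z) of wedge below 0.009 m and linear speed of each of wedge, module below 0.02 m/s); the robot touches nothing.
It fails at once if a bystander (fork, lens post or driver) is pushed more than 30 mm (distance of any of fork_clamp, lens_post, hex_driver from where it was at the start of the episode above 0.03 m).
It fails at once if the lens post is knocked over (angle between lens_post's own z axis and vertical above 0.5 rad).
It also fails if it takes over 72 s, if anything falls off the work surface, if the arm or the gripper's body presses on something with over 40 N, if the wrist force passes 120 N, or if a joint passes its speed limit or range.

## Working session

There is one attempt and no reset: what is moved stays moved. The work goes in short steps, Python scripts to look and compute and a tool call to move; the robot and the scene stay as the last step left them, time stands still between calls to the robot, and variables do not carry over. Pictures are saved under pics/ and viewed, and the job is handed in when it is done.

Besides the shell and the picture viewer there is one more tool, called after "Emit:" by a JSON object that holds its "op" and its "data", one argument or row to a line. move_arm: Moves the arm, as the interface text tells. Its arguments: {"type":"object","properties":{"gripper":{"type":"array","items":{"type":"number"}},"xyz":{"type":"array","items":{"type":"array","items":{"type":"number"}}},"twist":{"type":"array","items":{"type":"number"}},"squeeze":{"type":"number"}},"required":["gripper","xyz","twist"]}

```bash
mkdir -p pics
cat > h.py <<'E'
import numpy as np, cv2
from station import *
def save(n,f):
    c=read_camera(n); cv2.imwrite(f,cv2.cvtColor(c["pixels"],cv2.COLOR_RGB2BGR)); return c
def proj(c,X):
    p=np.array(c["R"])@np.array(X)+np.array(c["t"]); u=p[:2]/p[2]; r2=u@u; u=u*(1+c["k1"]*r2)
    return np.array([c["fx"]*u[0]+c["cx"],c["fy"]*u[1]+c["cy"]])
def unproj(c,px,z):
    d=np.array([(px[0]-c["cx"])/c["fx"],(px[1]-c["cy"])/c["fy"]]); u=d.copy()
    for _ in range(20): u=d/(1+c["k1"]*(u@u))
    R=np.array(c["R"]);t=np.array(c["t"]); o=-R.T@t; v=R.T@np.array([u[0],u[1],1.])
    return o+v*(z-o[2])/v[2]
E
python3 - <<'E'
from h import *
for n in ["scene","top"]:
    c=save(n,f"pics/{n}0.png")
    print(n,-np.array(c["R"]).T@np.array(c["t"]))
    for q in ["slot_end","lane","clamp_roller","clamp_pad","wedge","wedge_grip","module","module_block","fork_clamp","lens_post","hex_driver","fixture"]:
        print(q,[(round(d["p"],2),np.round(d["centre"],3).tolist(),proj(c,d["centre"]).round().tolist()) for d in spot_point(q,n)[:3]])
o=get_obs();print(o["t"],o["eef_pos"],o["tool_rot"],o["gripper_width"])
E
```

```text
scene [1.38078282 0.32864893 1.02523997]
slot_end [(0.86, [0.617, 0.038, 0.009], [331.0, 234.0]), (0.45, [0.449, -0.371, 0.03], [227.0, 145.0])]
lane [(0.9, [0.595, 0.16, 0.002], [378.0, 245.0])]
clamp_roller [(0.91, [0.592, 0.158, 0.019], [378.0, 240.0])]
clamp_pad []
wedge [(0.59, [0.523, 0.351, -0.0], [458.0, 251.0])]
wedge_grip [(0.67, [0.469, 0.373, 0.055], [476.0, 225.0]), (0.22, [0.619, 0.038, 0.011], [330.0, 234.0])]
module [(0.84, [0.47, -0.358, -0.0], [228.0, 158.0]), (0.79, [0.284, -0.409, 0.006], [244.0, 117.0]), (0.71, [0.85, -0.035, -0.002], [264.0, 297.0])]
module_block [(0.82, [0.446, -0.372, 0.032], [227.0, 144.0]), (0.8, [0.837, -0.02, 0.035], [270.0, 287.0]), (0.78, [0.424, -0.158, 0.032], [295.0, 160.0])]
fork_clamp [(0.69, [0.723, -0.255, 0.005], [212.0, 228.0]), (0.33, [0.617, 0.04, 0.011], [332.0, 234.0])]
lens_post [(0.96, [0.66, -0.412, -0.002], [176.0, 195.0])]
hex_driver [(0.57, [0.72, 0.32, -0.004], [425.0, 309.0])]
fixture [(0.57, [0.558, 0.031, -0.001], [337.0, 220.0])]
top [ 0.38966524 -0.01341576  1.39950147]
slot_end [(0.96, [0.615, 0.039, 0.011], [29
[... 267 characters left out ...]
4, [0.439, -0.179, -0.001], [369.0, 260.0]), (0.84, [0.282, -0.41, -0.001], [449.0, 315.0]), (0.84, [0.857, -0.032, -0.002], [320.0, 121.0])]
module_block [(0.97, [0.289, -0.436, 0.028], [461.0, 314.0]), (0.92, [0.834, -0.021, 0.031], [316.0, 125.0]), (0.88, [0.426, -0.156, 0.031], [363.0, 264.0])]
fork_clamp [(0.97, [0.724, -0.26, -0.0], [396.0, 164.0])]
lens_post [(0.69, [0.664, -0.412, 0.001], [447.0, 185.0])]
hex_driver [(0.83, [0.722, 0.316, 0.002], [203.0, 163.0]), (0.39, [0.564, 0.03, 0.004], [298.0, 217.0])]
fixture [(0.71, [0.56, 0.028, 0.004], [298.0, 218.0])]
1.3 [0.29651157 0.60639944 0.30389039] [-8.54702562e-06  2.25439730e-01  9.74257116e-01 -1.22661146e-05] 0.9979166547945209
```

View pics/scene0.png

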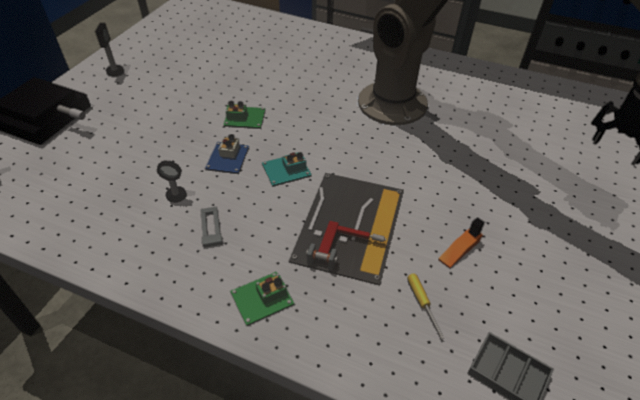

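View pics/top0.png

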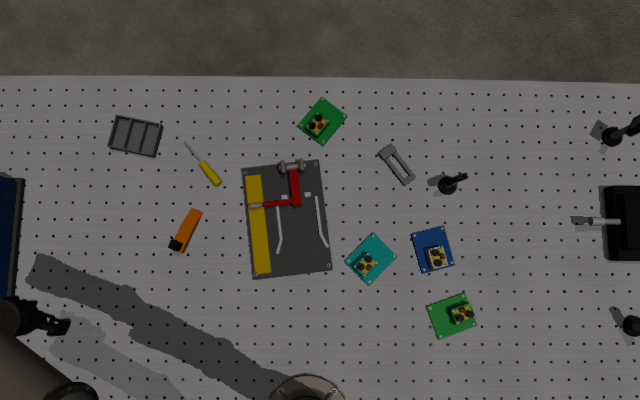

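Run:
```python
import cv2
a=cv2.imread("pics/top0.png"); cv2.imwrite("pics/top0c.png",cv2.resize(a[80:280,130:330],(800,600),interpolation=cv2.INTER_CUBIC)[:, :])
cv2.imwrite("pics/top0d.png",cv2.resize(a[220:360,330:517],(800,600),interpolation=cv2.INTER_CUBIC))
```

```text
(no output)
```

View pics/top0c.png

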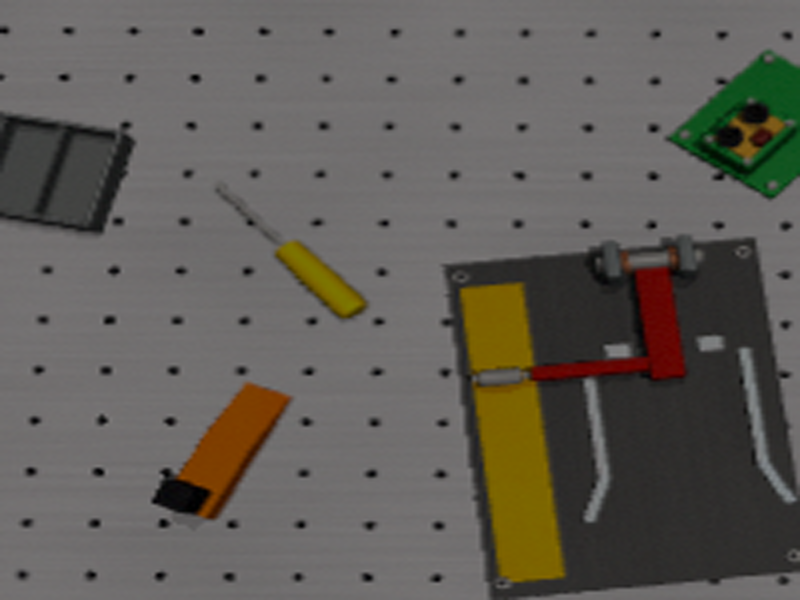

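View pics/top0d.png

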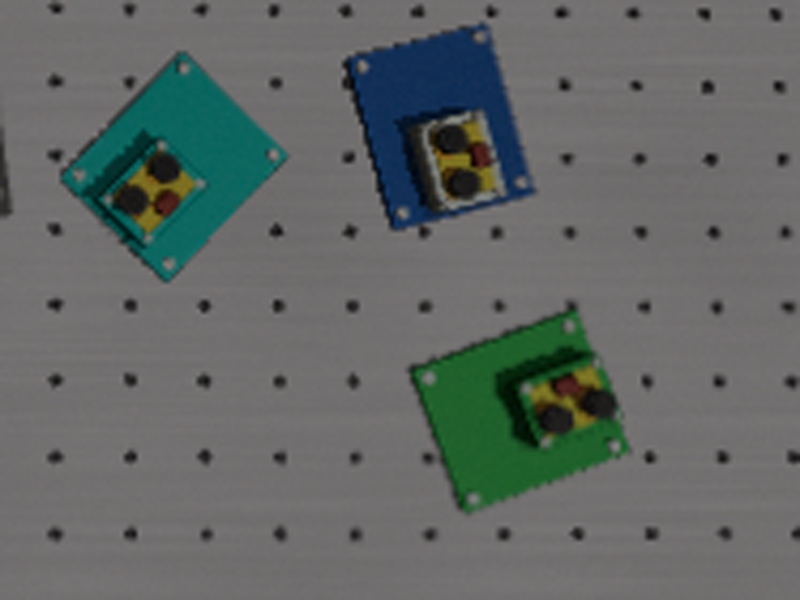

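The blue plate with the white block, at top px (433,250), is the module. Look-alikes are teal (370,260), green (451,315) and green (322,121). The wedge is at (186,230), with its handle end at about (176,245) and its nose at about (195,210). Next I fit the poses from the pictures.

```bash
cat >> h.py <<'E'
from scipy.optimize import least_squares, minimize
def hull_px(c,pts): return np.array([proj(c,p) for p in pts])
def world(pose,P,z0=0):
    x,y,a=pose; ca,sa=np.cos(a),np.sin(a)
    return [[x+ca*p[0]-sa*p[1],y+sa*p[0]+ca*p[1],z0+p[2]] for p in P]
def cover(c,parts,pose,z0,S=4,roi=None):
    h,w=c["pixels"].shape[:2]; m=np.zeros((h*S,w*S),np.uint8)
    for P in parts:
        q=(hull_px(c,world(pose,P,z0))+0.5)*S-0.5
        cv2.fillConvexPoly(m,cv2.convexHull(np.round(q*16).astype(np.int32)),255,shift=4)
    return cv2.resize(m,(w,h),interpolation=cv2.INTER_AREA)/255.
def fit(views,parts,pose,z0=0):
    # views: list of (cam, mask)
    def f(v):
        p=[v[0],v[1],v[2]/5]
        return sum(np.abs(cover(c,parts,p,z0)-m).sum() for c,m in views)
    v=[pose[0],pose[1],pose[2]*5]
    for s in (0.02,0.005):
        S=np.array([v]+[np.array(v)+s*np.eye(3)[i]*(2 if i==2 else 1) for i in range(3)])
        r=minimize(f,v,method="Nelder-Mead",options=dict(initial_simplex=S,xatol=1e-4,fatol=.3,maxiter=120)); v=r.x
    return [v[0],v[1],v[2]/5],r.fun
def box(x0,x1,y0,y1,z0,z1): return [[x,y,z] for x in(x0,x1) for y in(y0,y1) for z in(z0,z1)]
PLATE=[box(-.06,.06,-.05,.05,0,.008),box(-.055,.005,-.023,.023,.008,.038)]
def prism(pr,y): return [[x,s*y,z] for x,z in pr for s in(-1,1)]
WEDGE=[prism([(-.065,0),(.065,0),(.065,.008),(.005,.028),(-.065,.028)],.018),box(-.065,-.04,-.012,.012,.028,.072)]
BED=[box(-.16,.17,-.08,.152,0,.006)]
E
python3 - <<'E'
from h import *
vs={n:save(n,f"pics/{n}1.png") for n in("top","scene")}
M={}
for q in ["module","wedge","fixture"]:
    for n in vs:
        for i,d in enumerate(cut_out(q,n)[:5]):
            m=d["pixels"]; ys,xs=np.nonzero(m)
            hsv=cv2.cvtColor(vs[n]["pixels"],cv2.COLOR_RGB2HSV)[m]
            print(q,n,i,round(d["p"],2),m.sum(),xs.mean().round(),ys.mean().round(),np.median(hsv,axis=0))
            M[f"{q}_{n}_{i}"]=m
np.savez("m.npz",**M)
E
```

```text
module top 0 0.87 1410 433.0 249.0 [107. 199.  85.]
module top 1 0.86 1455 370.0 258.0 [ 88. 223. 101.]
module top 2 0.55 1350 322.0 121.0 [ 66. 208.  82.]
module scene 0 0.91 2046 262.0 298.0 [ 62. 112. 104.]
module scene 1 0.87 897 244.0 116.0 [60. 86. 87.]
module scene 2 0.66 1130 227.0 155.0 [109.  90.  86.]
module scene 3 0.66 1214 287.0 169.0 [ 85.  101.  101.5]
wedge top 0 0.57 659 186.0 231.0 [ 15. 255. 125.]
wedge scene 0 0.63 936 463.0 243.0 [ 12. 174. 148.]
fixture top 0 0.79 9002 286.0 219.0 [20. 16. 47.]
fixture scene 0 0.81 8349 349.0 229.0 [15. 29. 62.]
fixture scene 1 0.65 651 338.0 238.0 [  2. 168. 108.]
```

Run:
```python
from h import *
M=np.load("m.npz"); vs={n:read_camera(n) for n in("top","scene")}
def both(a,b,parts,p0,z0=0):
    for vv in ([("top",a)],[("scene",b)],[("top",a),("scene",b)]):
        print(" ",[n for n,_ in vv],*[np.round(r,4) for r in fit([(vs[n],M[m].astype(float)) for n,m in vv],parts,p0,z0)])
# module yaw: block to the -x side.  block px (436,257), plate (433,250) in top
A,B=[unproj(vs["top"],p,z) for p,z in(((433,250),.008),((437,257),.05))]; print(A,B)
for y in (-.35+.0, .5): pass
both("module_top_0","module_scene_2",PLATE,[.468,-.36,.3])
both("wedge_top_0","wedge_scene_0",WEDGE,[.52,.35,-.4])
both("fixture_top_0","fixture_scene_0",BED,[.558,.031,.11])
```

```text
[ 0.46897489 -0.36404179  0.008     ] [ 0.44697881 -0.36432265  0.05      ]
  ['top'] [ 0.4718 -0.3639  0.2702] 67.1686
  ['scene'] [ 0.4687 -0.3622  0.2378] 65.9804
  ['top', 'scene'] [ 0.4707 -0.3629  0.2431] 166.6392
  ['top'] [ 0.5232  0.3505 -0.3984] 56.2902
  ['scene'] [ 0.5191  0.3529 -0.4079] 43.7608
  ['top', 'scene'] [ 0.5202  0.3522 -0.402 ] 125.6471
  ['top'] [0.5598 0.0289 0.1325] 172.1294
  ['scene'] [0.5553 0.0302 0.1263] 261.5882
  ['top', 'scene'] [0.5587 0.0293 0.1309] 502.7059
```

```bash
cat >> h.py <<'E'
from scipy.spatial.transform import Rotation as Rot
FX=[0.558,0.030,0.131]
def fxw(x,y,F=None): return world(F or FX,[[x/1000,y/1000,0]])[0][:2]
def infx(X,F=None):
    F=F or FX; d=np.array(X[:2])-F[:2]; c,s=np.cos(F[2]),np.sin(F[2]); return np.array([c*d[0]+s*d[1],-s*d[0]+c*d[1]])*1000
def go(xyz,jaw=None,quiet=False):
    """world TCP target, jaw = world angle of the object's x axis (jaw along its y)"""
    o=get_obs(); w,x,y,z=o["tool_rot"]; R=Rot.from_quat([x,y,z,w]).as_matrix()
    d=R.T@(np.array(xyz)-o["eef_pos"])*100
    tw=0
    if jaw is not None:
        cur=np.arctan2(R[1,1],R[0,1]); e=(jaw+np.pi/2-cur+np.pi/2)%np.pi-np.pi/2; tw=-e
    print("shift cm",d.round(2),"twist",round(tw,3),"| t",round(o["t"],2),"pos",np.round(o["eef_pos"],4),"F",np.round(o["contact_force"],1),"w",round(o["gripper_width"],3),"tilt",round(float(np.degrees(np.arccos(-R[2,2]))),2))
E
python3 - <<'E'
from h import *
p=world([.521,.352,-.403],[[-.0525,0,0]])[0]; print(p); go([p[0],p[1],.2],-.403)
E
```

```text
[np.float64(0.47270584871225874), np.float64(0.37258943786014465), 0]
shift cm [-26.1  -13.26  10.39] twist -0.052 | t 1.8 pos [0.2965 0.6064 0.3039] F [0.3 0.2 0.8] w 0.997 tilt 0.0
```

Emit:
{"op": "move_arm", "data": {
  "gripper": [1,1,1,1,1],
  "xyz": [
    [-26.1,-13.3,10.4],
    [-26.1,-13.3,10.4],
    [-26.1,-13.3,10.4],
    [-26.1,-13.3,10.4],
    [-26.1,-13.3,10.4]
  ],
  "twist": [-0.05,-0.05,-0.05,-0.05,-0.05],
  "squeeze": 60
}}

```text
t: 2.22
eef_pos: [0.4154, 0.4479, 0.2338]
tool_rot: [0.0, 0.201, 0.98, 0.0]
contact_force: [1.1, 0.8, 0.3]
gripper_width: 1.0
```

Run:
```python
from h import *
go([.4727,.3726,.2],-.403); save("wrist","pics/w1.png")
```

```text
shift cm [-8.23 -4.67  3.38] twist -0.002 | t 2.22 pos [0.4154 0.4479 0.2338] F [1.1 0.8 0.3] w 1.0 tilt 0.03
```

View pics/w1.png

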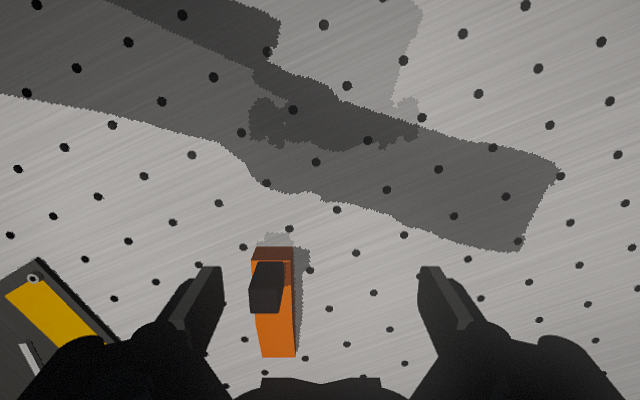

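The wrist view shows the wedge at about (275,300), parallel to the fingers. I refine its pose from this view.

Run:
```python
from h import *
c=read_camera("wrist"); d=cut_out("wedge","wrist"); print([(x["p"],x["pixels"].sum()) for x in d])
m=d[0]["pixels"].astype(float)
print(fit([(c,m)],WEDGE,[.521,.352,-.403]))
go([.4727,.3726,.17],-.403)
```

```text
[(0.55, np.int64(4646))]
([np.float64(0.5212050097758985), np.float64(0.35208626070989296), np.float64(-0.40786936169283505)], np.float64(101.05098039215686))
shift cm [-7.97 -4.41  6.34] twist -0.009 | t 2.37 pos [0.4173 0.4451 0.2331] F [-0.4 -0.4 -0.3] w 0.998 tilt 0.2
```

Emit:
{"op": "move_arm", "data": {
  "gripper": [1,1,1,1,1],
  "xyz": [
    [-8.0,-4.4,6.3],
    [-8.0,-4.4,6.3],
    [-8.0,-4.4,6.3],
    [-8.0,-4.4,6.3],
    [-8.0,-4.4,6.3]
  ],
  "twist": [-0.01,-0.01,-0.01,-0.01,-0.01]
}}

```text
t: 2.78
eef_pos: [0.4709, 0.377, 0.1705]
tool_rot: [-0.0, 0.197, 0.98, -0.001]
contact_force: [0.2, 0.1, 1.2]
gripper_width: 0.997
```

Run:
```python
from h import *
go([.4729,.3728,.110],-.406)
```

```text
shift cm [-0.35 -0.3   6.05] twist 0.009 | t 2.78 pos [0.4709 0.377  0.1705] F [0.2 0.1 1.2] w 0.997 tilt 0.08
```

Emit:
{"op": "move_arm", "data": {
  "gripper": [1,1,1,0.2,0.2],
  "xyz": [
    [-0.35,-0.3,3.0],
    [-0.35,-0.3,6.0],
    [-0.35,-0.3,6.0],
    [-0.35,-0.3,6.0],
    [-0.35,-0.3,6.0]
  ],
  "twist": [0.01,0.01,0.01,0.01,0.01]
}}

```text
t: 3.2
eef_pos: [0.4727, 0.3756, 0.1129]
tool_rot: [0.0, 0.2, 0.98, 0.001]
contact_force: [1.0, -0.4, 0.2]
gripper_width: 0.749
```

Emit:
{"op": "move_arm", "data": {
  "gripper": [0,0,0,0,0],
  "xyz": [
    [0,0,0],
    [0,0,0],
    [0,0,0],
    [0,0,0],
    [0,0,0]
  ],
  "twist": [0,0,0,0,0]
}}

```text
t: 3.62
eef_pos: [0.4733, 0.3741, 0.1127]
tool_rot: [0.001, 0.201, 0.98, 0.001]
contact_force: [-2.2, -0.1, 5.8]
gripper_width: 0.27
```

Run:
```python
from h import *
p=fxw(-60-52.5,120); print(p)
go([.4729,.3728,.110],-.406); go([*p,.150],.131)
```

```text
[np.float64(0.4307888498273223), np.float64(0.1342764272102973)]
shift cm [-0.01 -0.14  0.27] twist 0.001 | t 3.62 pos [0.4733 0.3741 0.1127] F [-2.2 -0.1  5.8] w 0.27 tilt 0.13
shift cm [ -5.54 -23.71  -3.78] twist -0.536 | t 3.62 pos [0.4733 0.3741 0.1127] F [-2.2 -0.1  5.8] w 0.27 tilt 0.13
```

Emit:
{"op": "move_arm", "data": {
  "gripper": [0,0,0,0,0],
  "xyz": [
    [0,0,-3.8],
    [-1.4,-4.5,-3.8],
    [-2.8,-8.5,-3.8],
    [-4.0,-12.5,-3.8],
    [-5.0,-16.5,-3.8]
  ],
  "twist": [0,-0.12,-0.24,-0.36,-0.48]
}}

```text
t: 4.03
eef_pos: [0.4545, 0.2061, 0.1498]
tool_rot: [0.001, -0.041, 0.999, 0.0]
contact_force: [1.3, -0.9, -2.4]
gripper_width: 0.271
```

Run:
```python
from h import *
p=fxw(-60-52.5,120); go([*p,.150],.131)
```

```text
shift cm [ 2.95 -6.97 -0.03] twist -0.049 | t 4.03 pos [0.4545 0.2061 0.1498] F [ 1.3 -0.9 -2.4] w 0.271 tilt 0.07
```

Emit:
{"op": "move_arm", "data": {
  "gripper": [0,0,0,0,0],
  "xyz": [
    [1.3,-3.5,0],
    [2.9,-7.0,0],
    [2.9,-7.0,0],
    [2.9,-7.0,0],
    [2.9,-7.0,0]
  ],
  "twist": [-0.05,-0.05,-0.05,-0.05,-0.05]
}}

```text
t: 4.45
eef_pos: [0.4314, 0.136, 0.1497]
tool_rot: [0.001, -0.062, 0.998, 0.0]
contact_force: [0.0, 0.3, -1.9]
gripper_width: 0.273
```

Run:
```python
from h import *
p=fxw(-60-52.5,120); go([*p,.117],.131)
c=save("wrist","pics/w2.png"); save("top","pics/t2.png")
for q in ["lane","clamp_roller","wedge","wedge_grip"]:
  for n in("wrist","top"):
    print(q,n,[(round(d["p"],2),infx(d["centre"]).round(1),round(d["centre"][2],3)) for d in spot_point(q,n)[:2]])
a=cv2.imread("pics/t2.png");cv2.imwrite("pics/t2c.png",cv2.resize(a[140:300,210:350],(700,600),interpolation=cv2.INTER_CUBIC)[:,:])
```

```text
shift cm [ 0.09 -0.17  3.27] twist -0.007 | t 4.45 pos [0.4314 0.136  0.1497] F [ 0.   0.3 -1.9] w 0.273 tilt 0.08
lane wrist []
lane top [(0.48, array([ 1.3, -1. ]), 0.003)]
clamp_roller wrist []
clamp_roller top [(0.69, array([ 49.3, 119.1]), 0.019)]
wedge wrist [(0.73, array([-55.7, 120.8]), 0.04)]
wedge top [(0.77, array([-57.5, 117.1]), 0.031)]
wedge_grip wrist [(0.79, array([-112.5,  118.3]), 0.092)]
wedge_grip top [(0.61, array([-133.3, -378.5]), -0.001)]
```

View pics/w2.png

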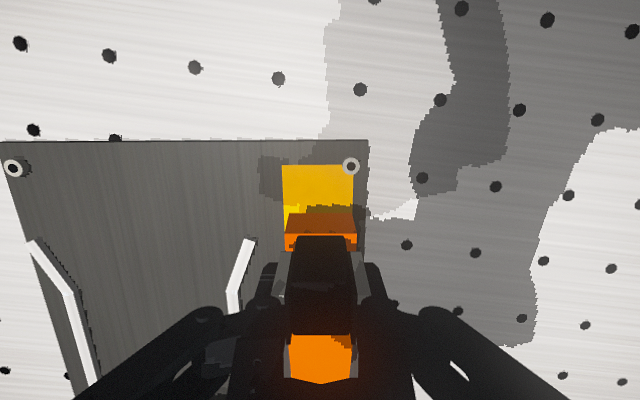

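View pics/t2c.png

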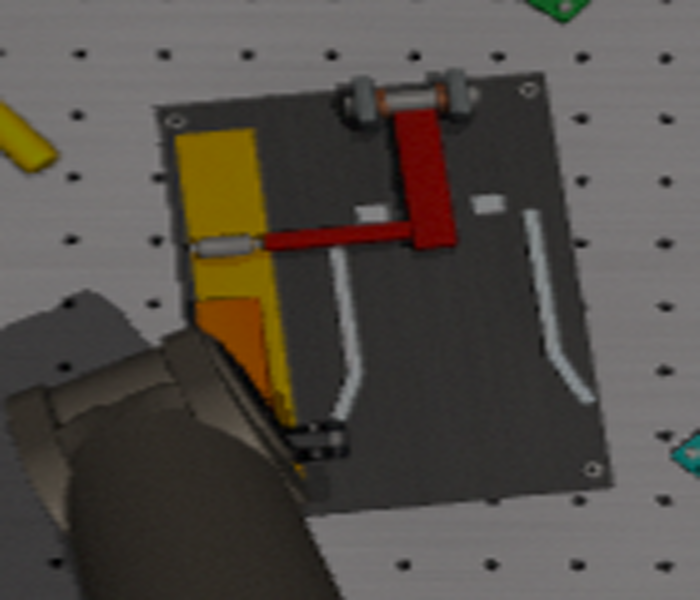

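Emit:
{"op": "move_arm", "data": {
  "gripper": [0,0,0,0,0],
  "xyz": [
    [0.1,-0.15,1.6],
    [0.1,-0.15,2.6],
    [0.1,-0.15,3.1],
    [0.1,-0.15,3.1],
    [0.1,-0.15,3.1]
  ],
  "twist": [-0.01,-0.01,-0.01,-0.01,-0.01]
}}

```text
t: 5.37
eef_pos: [0.4301, 0.1342, 0.118]
tool_rot: [-0.0, -0.067, 0.998, -0.0]
contact_force: [-0.5, -1.6, -2.4]
gripper_width: 0.273
```

Run:
```python
from h import *
p=fxw(69-52.5,120); go([*p,get_obs()["eef_pos"][2]],.131); print(infx(get_obs()["eef_pos"]))
```

```text
shift cm [-1.297e+01 -5.000e-02 -1.000e-02] twist 0.004 | t 5.37 pos [0.4301 0.1342 0.118 ] F [-0.5 -1.6 -2.4] w 0.273 tilt 0.04
[-113.19457389  120.04518117]
```

Emit:
{"op": "move_arm", "data": {
  "gripper": [0,0,0],
  "xyz": [
    [-2,0,0.15],
    [-3.0,0,0.15],
    [-3.0,0,0.15]
  ],
  "twist": [0,0,0]
}}

```text
t: 5.62
eef_pos: [0.462, 0.139, 0.1173]
tool_rot: [0.001, -0.067, 0.998, 0.001]
contact_force: [3.1, 1.0, 6.3]
gripper_width: 0.27
```

Emit:
{"op": "move_arm", "data": {
  "gripper": [0,0,0,0,0],
  "xyz": [
    [-1.5,0,0],
    [-3.0,0,0],
    [-4.5,0,0],
    [-6.0,0,0],
    [-7.0,0,0]
  ],
  "twist": [0,0,0,0,0],
  "squeeze": 80
}}

```text
t: 6.03
eef_pos: [0.5232, 0.1471, 0.1169]
tool_rot: [-0.007, -0.068, 0.998, -0.001]
contact_force: [-28.7, -3.8, 37.8]
gripper_width: 0.273
```

Run:
```python
from h import *
o=get_obs();p=fxw(69-52.5,120); go([*p,o["eef_pos"][2]],.131); print(infx(o["eef_pos"]))
```

```text
shift cm [-3.57 -0.09 -0.05] twist 0.005 | t 6.03 pos [0.5232 0.1471 0.1169] F [-28.7  -3.8  37.8] w 0.273 tilt 0.87
[-19.2360612  120.69329833]
```

Emit:
{"op": "move_arm", "data": {
  "gripper": [0,0,0,0,0],
  "xyz": [
    [-1.2,-0.05,-0.1],
    [-2.2,-0.1,-0.1],
    [-2.9,-0.1,-0.1],
    [-2.9,-0.1,-0.1],
    [-2.9,-0.1,-0.1]
  ],
  "twist": [0,0,0,0,0]
}}

```text
t: 6.45
eef_pos: [0.5558, 0.1512, 0.1171]
tool_rot: [-0.003, -0.068, 0.998, -0.0]
contact_force: [-4.8, 1.0, 4.0]
gripper_width: 0.27
```

Run:
```python
from h import *
o=get_obs();p=fxw(69-52.5,120); go([*p,o["eef_pos"][2]],.131); print(infx(o["eef_pos"]))
save("scene","pics/s3.png");save("top","pics/t3.png")
a=cv2.imread("pics/s3.png");cv2.imwrite("pics/s3c.png",cv2.resize(a[160:300,280:440],(800,600)))
```

```text
shift cm [-0.29 -0.04 -0.  ] twist 0.005 | t 6.45 pos [0.5558 0.1512 0.1171] F [-4.8  1.   4. ] w 0.27 tilt 0.29
[ 13.64157029 120.42194177]
```

View pics/s3c.png

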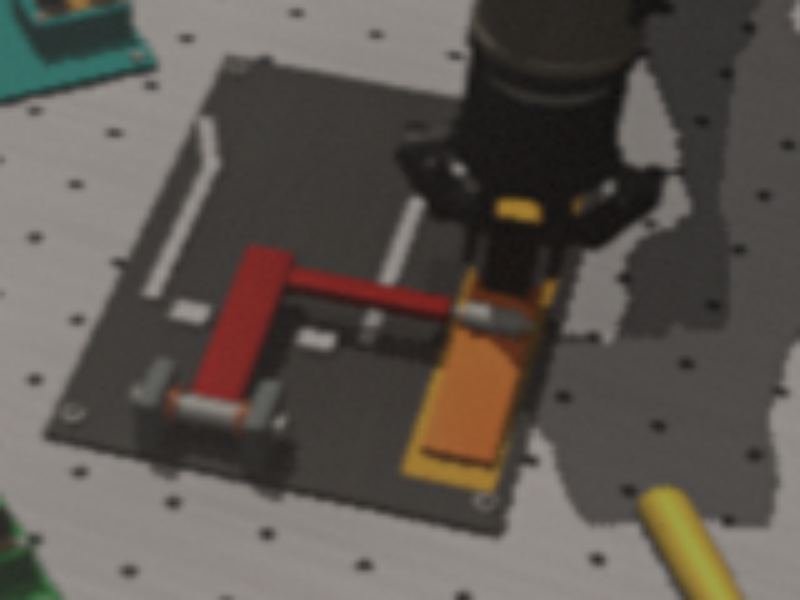

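The roller (scene crop (490,318)) sits on the land, with the wedge under it and the arm raised. I release it now.

Emit:
{"op": "move_arm", "data": {
  "gripper": [0.6,0.6,0.6,0.6,0.6],
  "xyz": [
    [0,0,0],
    [0,0,0],
    [0,0,0],
    [0,0,0],
    [0,0,0]
  ],
  "twist": [0,0,0,0,0]
}}

```text
t: 6.97
eef_pos: [0.5583, 0.1505, 0.1177]
tool_rot: [0.0, -0.067, 0.998, -0.0]
contact_force: [0.0, -0.2, -0.4]
gripper_width: 0.601
```

Emit:
{"op": "move_arm", "data": {
  "gripper": [0.6,0.6,0.6,0.6,0.6],
  "xyz": [
    [0,0,-3],
    [0,0,-7],
    [0,0,-10],
    [0,0,-13],
    [0,0,-14]
  ],
  "twist": [0,0,0,0,0]
}}

```text
t: 7.38
eef_pos: [0.56, 0.1511, 0.2626]
tool_rot: [0.004, -0.067, 0.998, 0.001]
contact_force: [1.3, -0.1, 0.1]
gripper_width: 0.601
```

Run:
```python
from h import *
save("scene","pics/s4.png");save("top","pics/t4.png")
a=cv2.imread("pics/s4.png");cv2.imwrite("pics/s4c.png",cv2.resize(a[160:300,280:440],(800,600)))
for q in ["clamp_roller","wedge","wedge_grip","roller"]:
  for n in("scene","top"):
    print(q,n,[(round(d["p"],2),infx(d["centre"]).round(1),round(d["centre"][2],3)) for d in spot_point(q,n)[:1]])
p=world([.4707,-.3629,.25],[[-.025,0,0]])[0]; print(p); go([p[0],p[1],.2],.25)
```

```text
clamp_roller scene [(0.87, array([ 50.3, 121.8]), 0.033)]
clamp_roller top []
wedge scene [(0.73, array([ 69.1, 120.3]), 0.006)]
wedge top [(0.65, array([ 66., 118.]), -0.0)]
wedge_grip scene [(0.74, array([ 11.8, 120.6]), 0.063)]
wedge_grip top []
roller scene [(0.74, array([199.5, 268. ]), -0.004)]
roller top []
[np.float64(0.4464771894572339), np.float64(-0.3690850989813631), 0]
shift cm [ 18.02 -49.98   5.71] twist -0.115 | t 7.88 pos [0.5577 0.1505 0.2565] F [ 0.2 -1.1  0.4] w 0.6 tilt 0.12
```

View pics/s4c.png

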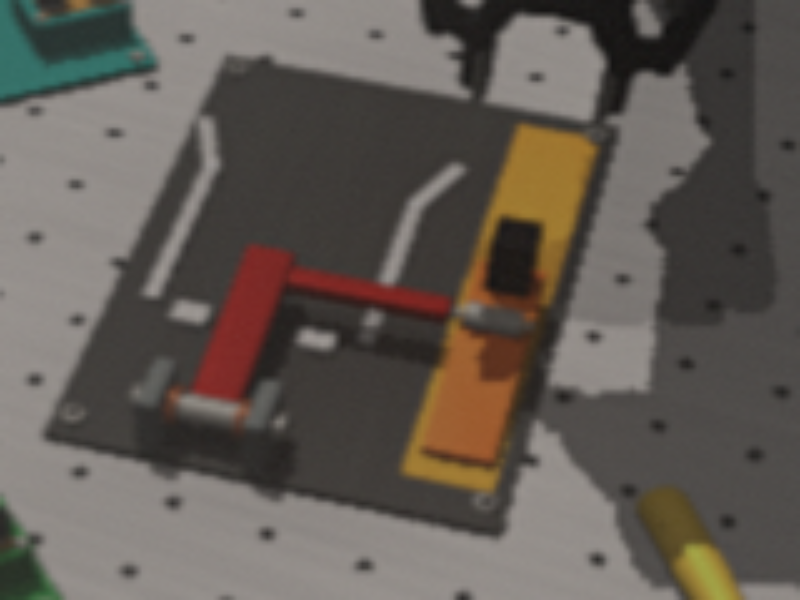

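The wedge alone props the arm: the roller point is at z 33 mm, where the land predicts 34. Next is the module.

Emit:
{"op": "move_arm", "data": {
  "gripper": [1,1,1,1,1],
  "xyz": [
    [18,-50,2],
    [18,-50,2],
    [18,-50,2],
    [18,-50,2],
    [18,-50,2]
  ],
  "twist": [-0.11,-0.11,-0.11,-0.11,-0.11]
}}

```text
t: 8.3
eef_pos: [0.5138, -0.0547, 0.2495]
tool_rot: [-0.0, -0.122, 0.992, 0.0]
contact_force: [0.6, -0.6, -0.1]
gripper_width: 1.001
```

Run:
```python
from h import *
go([.4465,-.369,.22],.25)
```

```text
shift cm [ 14.17 -28.85   2.95] twist -0.004 | t 8.3 pos [ 0.5138 -0.0547  0.2495] F [ 0.6 -0.6 -0.1] w 1.001 tilt 0.02
```

Emit:
{"op": "move_arm", "data": {
  "gripper": [1,1,1,1,1],
  "xyz": [
    [14,-28.8,1],
    [14,-28.8,1],
    [14,-28.8,1],
    [14,-28.8,1],
    [14,-28.8,1]
  ],
  "twist": [0,0,0,0,0]
}}

```text
t: 8.72
eef_pos: [0.4709, -0.2586, 0.243]
tool_rot: [-0.0, -0.122, 0.992, 0.0]
contact_force: [0.9, -0.0, 0.6]
gripper_width: 0.997
```

Run:
```python
from h import *
c=save("wrist","pics/w5.png"); d=cut_out("module","wrist")
print([(x["p"],x["pixels"].sum(),np.argwhere(x["pixels"]).mean(0)) for x in d])
for q in("module","module_block"): print([(round(x["p"],2),np.round(x["centre"],3)) for x in spot_point(q,"wrist")])
print(fit([(c,d[0]["pixels"].astype(float))],PLATE,[.471,-.363,.25]))
go([.4465,-.369,.22],.25)
```

```text
[(0.9, np.int64(14429), array([163.25067572, 413.05066186])), (0.71, np.int64(14784), array([144.42857143, 209.56175595]))]
[(0.96, array([ 0.471, -0.361, -0.002])), (0.91, array([ 0.446, -0.179, -0.003]))]
[(0.84, array([ 0.422, -0.168,  0.029])), (0.66, array([ 0.445, -0.37 ,  0.03 ]))]
([np.float64(0.8843333333333343), np.float64(-0.29633333333333545), np.float64(0.17799999999999994)], np.float64(14429.0))
shift cm [  5.05 -10.2    2.28] twist -0.008 | t 8.92 pos [ 0.4711 -0.2579  0.2428] F [ 0.7  0.3 -0.8] w 0.997 tilt 0.05
```

View pics/w5.png

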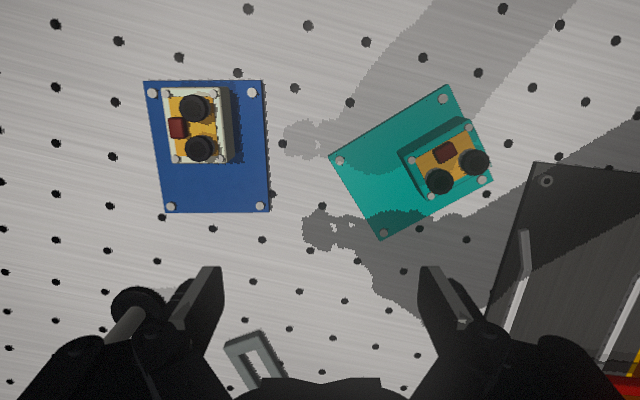

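Blue plate with the white block is at (205,145); the teal look-alike at (413,163) is not wanted.

Run:
```python
from h import *
c=read_camera("wrist"); d=[x for x in cut_out("module","wrist") if abs(np.argwhere(x["pixels"])[:,1].mean()-207)<15][0]
r=fit([(c,d["pixels"].astype(float))],PLATE,[.471,-.363,.25]); print(r)
r=r[0]; p=world(r,[[-.025,0,0]])[0]; print(p); go([p[0],p[1],.16],r[2])
```

```text
Traceback (most recent call last):
IndexError: list index out of range
```

Run:
```python
from h import *
c=read_camera("wrist"); hsv=cv2.cvtColor(c["pixels"],cv2.COLOR_RGB2HSV)
b=((hsv[...,0]>100)&(hsv[...,0]<120)&(hsv[...,1]>120)).astype(np.uint8)
b=cv2.morphologyEx(b,cv2.MORPH_OPEN,np.ones((3,3)))
k,l,s,_=cv2.connectedComponentsWithStats(b); i=1+np.argmax(s[1:,4]); pts=np.argwhere(l==i)[:,::-1]
print(s[i])
m=np.zeros(b.shape,np.uint8); cv2.fillConvexPoly(m,cv2.convexHull(pts.astype(np.int32)),1)
r=fit([(c,m.astype(float))],PLATE[:1],[.471,-.363,.25]); print(r)
r=r[0]; p=world(r,[[-.025,0,0]])[0]; print(p); go([p[0],p[1],.16],r[2])
```

```text
[ 139   78  126  133 8587]
([np.float64(0.4711391199648456), np.float64(-0.3629820702267936), np.float64(0.24956282227484977)], np.float64(364.8039215686274))
[np.float64(0.44691360774944766), np.float64(-0.3691565789442226), 0]
shift cm [  5.28 -10.45   8.3 ] twist -0.002 | t 9.07 pos [ 0.4724 -0.255   0.2431] F [-0.2  0.4  0.2] w 0.998 tilt 0.05
```

Emit:
{"op": "move_arm", "data": {
  "gripper": [1,1,1,1,1],
  "xyz": [
    [5.3,-10.45,2],
    [5.3,-10.45,5],
    [5.3,-10.45,8.3],
    [5.3,-10.45,8.3],
    [5.3,-10.45,8.3]
  ],
  "twist": [0,0,0,0,0]
}}

```text
t: 9.48
eef_pos: [0.4429, -0.3718, 0.156]
tool_rot: [-0.003, -0.121, 0.993, 0.002]
contact_force: [0.7, -0.5, 0.5]
gripper_width: 0.997
```

Run:
```python
from h import *
go([.4469,-.3692,.0875],.25)
```

```text
shift cm [-0.49  0.13  6.85] twist -0.007 | t 9.48 pos [ 0.4429 -0.3718  0.156 ] F [ 0.7 -0.5  0.5] w 0.997 tilt 0.4
```

Emit:
{"op": "move_arm", "data": {
  "gripper": [1,1,1],
  "xyz": [
    [0,0,2],
    [0,0,4],
    [0,0,4]
  ],
  "twist": [0,0,0]
}}

```text
t: 9.73
eef_pos: [0.4458, -0.3677, 0.1179]
tool_rot: [-0.001, -0.124, 0.992, 0.002]
contact_force: [-1.0, 0.9, -0.2]
gripper_width: 1.0
```

Run:
```python
from h import *
go([.4469,-.3692,.0875],.25)
```

```text
shift cm [-0.08 -0.19  3.04] twist -0.001 | t 9.73 pos [ 0.4458 -0.3677  0.1179] F [-1.   0.9 -0.2] w 1.0 tilt 0.3
```

Emit:
{"op": "move_arm", "data": {
  "gripper": [1,1,1,0.4,0],
  "xyz": [
    [-0.05,-0.05,1.5],
    [-0.05,-0.05,3.1],
    [-0.05,-0.05,3.1],
    [-0.05,-0.05,3.1],
    [-0.05,-0.05,3.1]
  ],
  "twist": [0,0,0,0,0]
}}

```text
t: 10.15
eef_pos: [0.4475, -0.371, 0.0909]
tool_rot: [0.001, -0.123, 0.992, -0.0]
contact_force: [0.5, -1.3, 0.7]
gripper_width: 0.746
```

Emit:
{"op": "move_arm", "data": {
  "gripper": [0,0,0,0,0],
  "xyz": [
    [0,0,0],
    [0,0,0],
    [0,0,0],
    [0,0,0],
    [0,0,0]
  ],
  "twist": [0,0,0,0,0]
}}

```text
t: 10.57
eef_pos: [0.4471, -0.3709, 0.0911]
tool_rot: [0.001, -0.123, 0.992, 0.0]
contact_force: [-0.9, 3.2, 9.5]
gripper_width: 0.519
```

Run:
```python
from h import *
p=fxw(-45-25,0); print(p); go([.4469,-.3692,.0875],.25);go([*p,.16],.131)
```

```text
[np.float64(0.4885997765330993), np.float64(0.02085620523282416)]
shift cm [-0.02  0.17  0.36] twist -0.004 | t 10.57 pos [ 0.4471 -0.3709  0.0911] F [-0.9  3.2  9.5] w 0.519 tilt 0.08
shift cm [-13.57  36.99  -6.88] twist 0.115 | t 10.57 pos [ 0.4471 -0.3709  0.0911] F [-0.9  3.2  9.5] w 0.519 tilt 0.08
```

Emit:
{"op": "move_arm", "data": {
  "gripper": [0,0,0,0,0],
  "xyz": [
    [0,0,-4],
    [0,0,-8],
    [-1.5,4,-9],
    [-3,8,-9],
    [-4.5,12,-9]
  ],
  "twist": [0,0,0.02,0.04,0.06]
}}

```text
t: 10.98
eef_pos: [0.4601, -0.2475, 0.1805]
tool_rot: [0.001, -0.091, 0.996, -0.0]
contact_force: [1.4, 0.9, -8.7]
gripper_width: 0.519
```

Run:
```python
from h import *
p=fxw(-45-25,0); go([*p,.15],.131)
```

```text
shift cm [-7.65 25.88  3.04] twist 0.051 | t 10.98 pos [ 0.4601 -0.2475  0.1805] F [ 1.4  0.9 -8.7] w 0.519 tilt 0.1
```

Emit:
{"op": "move_arm", "data": {
  "gripper": [0,0,0,0,0],
  "xyz": [
    [-1,4,0],
    [-2.2,8,0],
    [-3.4,12,0],
    [-4.6,15.8,0],
    [-5.7,19.5,0]
  ],
  "twist": [0.05,0.05,0.05,0.05,0.05]
}}

```text
t: 11.4
eef_pos: [0.4795, -0.0439, 0.1793]
tool_rot: [-0.001, -0.068, 0.998, 0.0]
contact_force: [1.4, 0.3, -7.5]
gripper_width: 0.516
```

Run:
```python
from h import *
p=fxw(-45-25,0); go([*p,.135],.131)
```

```text
shift cm [-1.78  6.29  4.43] twist 0.005 | t 11.4 pos [ 0.4795 -0.0439  0.1793] F [ 1.4  0.3 -7.5] w 0.516 tilt 0.06
```

Emit:
{"op": "move_arm", "data": {
  "gripper": [0,0,0,0,0],
  "xyz": [
    [-0.9,3.2,1],
    [-1.6,5.6,2.8],
    [-1.6,5.6,4.3],
    [-1.6,5.6,4.3],
    [-1.6,5.6,4.3]
  ],
  "twist": [0,0,0,0,0]
}}

```text
t: 11.82
eef_pos: [0.4875, 0.0113, 0.1357]
tool_rot: [-0.002, -0.068, 0.998, -0.0]
contact_force: [-0.1, -0.9, -7.9]
gripper_width: 0.514
```

Run:
```python
from h import *
c=save("wrist","pics/w6.png"); s=save("scene","pics/s6.png"); t=save("top","pics/t6.png")
for n in("wrist","scene","top"):
  for q in("module","slot_end"): print(n,q,[(round(x["p"],2),infx(x["centre"]).round(1),round(x["centre"][2],3)) for x in spot_point(q,n)[:5] if abs(infx(x["centre"])[1])<60])
p=fxw(-45-25,0); go([*p,.0985],.131)
a=cv2.imread("pics/t6.png");cv2.imwrite("pics/t6c.png",cv2.resize(a[140:300,220:360],(700,600),interpolation=cv2.INTER_CUBIC))
```

```text
wrist module [(0.62, array([-44.9,  -7.3]), 0.043)]
wrist slot_end []
scene module [(0.58, array([-42.3,  -9.5]), 0.044)]
scene slot_end [(0.73, array([58.3,  3.3]), 0.009)]
top module []
top slot_end [(0.91, array([60.6,  0.5]), 0.012)]
shift cm [-0.09  0.96  3.83] twist 0.003 | t 12.27 pos [0.489  0.0112 0.1368] F [-0.3  0.1 -7.4] w 0.522 tilt 0.04
```

View pics/w6.png

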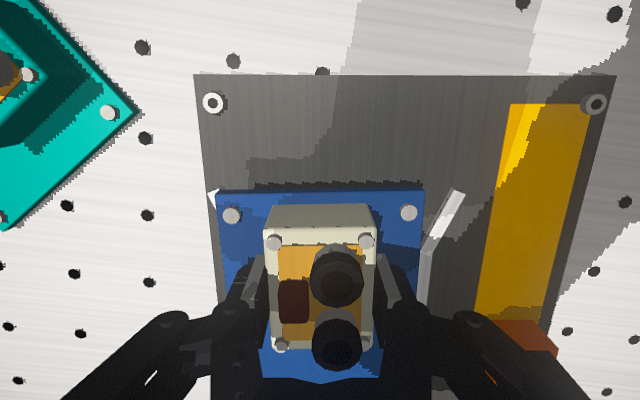

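View pics/t6c.png

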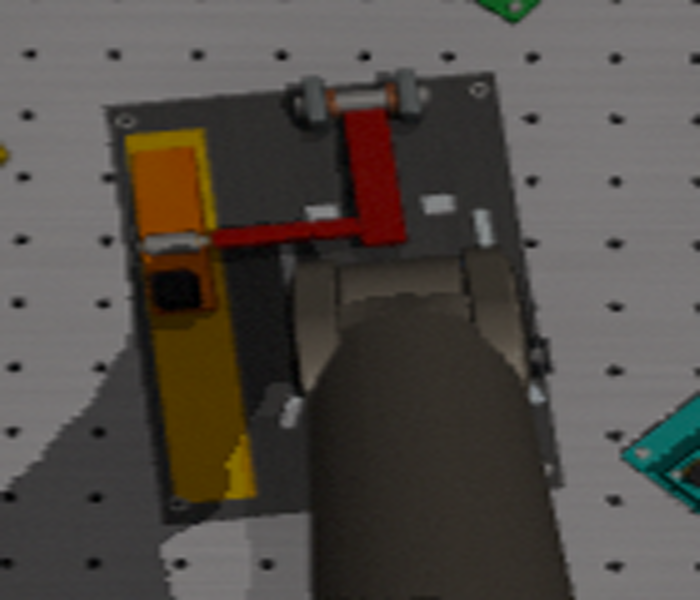

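```bash
python3 - <<'E'
from h import *
c=read_camera("wrist")
for P in[(-160,-80),(-160,152)]:
    print(P,proj(c,[*fxw(*P),.006]))
# edge refine
for px in((194,75),(616,75)): print(px,infx(unproj(c,px,.006)))
E
python3 -c "
import cv2;a=cv2.imread('pics/w6.png');b=cv2.resize(a[60:120,180:240],(360,360),interpolation=cv2.INTER_NEAREST);d=cv2.resize(a[60:120,575:635],(360,360),interpolation=cv2.INTER_NEAREST);cv2.imwrite('pics/w6e.png',cv2.hconcat([b,d]))"
```

```text
(-160, -80) [194.54826444  70.90258491]
(-160, 152) [616.66450405  71.40299753]
(194, 75) [-157.87564475  -80.55610853]
(616, 75) [-158.1515076   152.17415494]
```

View pics/w6e.png

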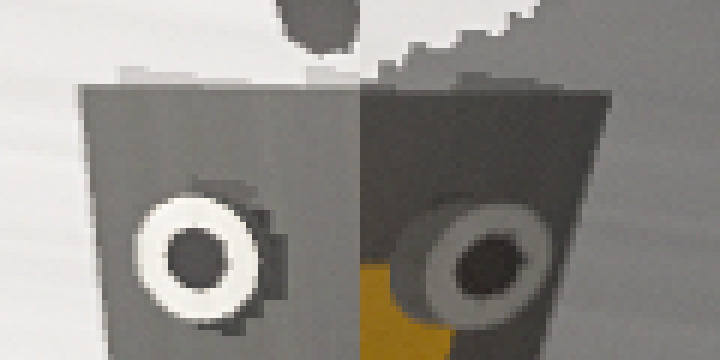

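The fixture's y and yaw match within 0.5 mm. I centre and lower the module between the rails.

Emit:
{"op": "move_arm", "data": {
  "gripper": [0,0,0,0,0],
  "xyz": [
    [-0.1,0.95,0.5],
    [-0.1,0.95,2],
    [-0.1,0.95,3.0],
    [-0.1,0.95,3.6],
    [-0.1,0.95,3.7]
  ],
  "twist": [0,0,0,0,0]
}}

```text
t: 12.73
eef_pos: [0.4875, 0.0212, 0.0979]
tool_rot: [-0.002, -0.068, 0.998, -0.0]
contact_force: [-0.2, 0.6, -7.5]
gripper_width: 0.518
```

Run:
```python
from h import *
p=fxw(-25,0); go([*p,.097],.131); print(infx(get_obs()["eef_pos"])); save("wrist","pics/w7.png");save("scene","pics/s7.png")
a=cv2.imread("pics/s7.png");cv2.imwrite("pics/s7c.png",cv2.resize(a[160:300,280:440],(800,600)))
```

```text
shift cm [-4.6  -0.07  0.07] twist 0.004 | t 12.73 pos [0.4875 0.0212 0.0979] F [-0.2  0.6 -7.5] w 0.518 tilt 0.18
[-71.02187364   0.49394857]
```

View pics/w7.png

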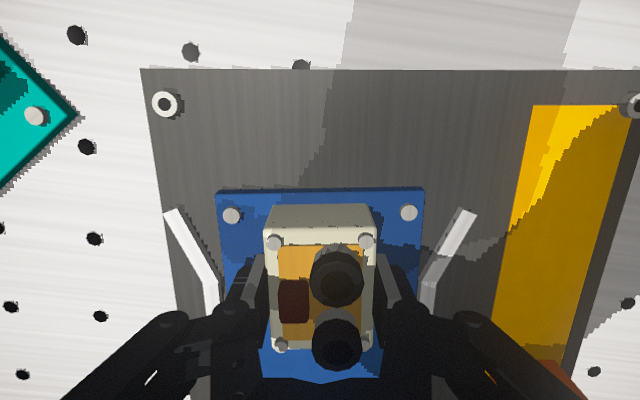

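View pics/s7c.png

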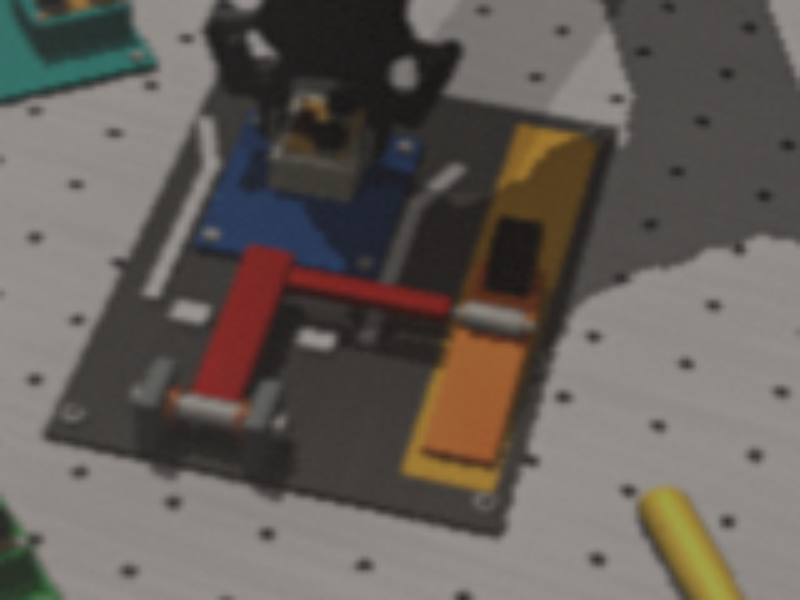

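The plate sits evenly between the rails. I lower it the last bit and slide it in.

Emit:
{"op": "move_arm", "data": {
  "gripper": [0,0,0,0,0],
  "xyz": [
    [0,-0.05,0.15],
    [-1.0,-0.05,0.15],
    [-2.0,-0.05,0.15],
    [-3.0,-0.05,0.15],
    [-3.8,-0.05,0.15]
  ],
  "twist": [0,0,0,0,0]
}}

```text
t: 13.25
eef_pos: [0.5287, 0.0261, 0.0984]
tool_rot: [0.001, -0.068, 0.998, 0.0]
contact_force: [0.2, 0.3, -7.4]
gripper_width: 0.512
```

Run:
```python
from h import *
p=fxw(-25,0); go([*p,.097],.131); print(infx(get_obs()["eef_pos"]))
```

```text
shift cm [-0.46 -0.    0.14] twist 0.004 | t 13.25 pos [0.5287 0.0261 0.0984] F [ 0.2  0.3 -7.4] w 0.512 tilt 0.14
[-2.95987205e+01 -5.74623805e-03]
```

Emit:
{"op": "move_arm", "data": {
  "gripper": [0,0,0,0],
  "xyz": [
    [0,0,0.15],
    [0,0,0.25],
    [0,0,0.25],
    [0,0,0.25]
  ],
  "twist": [0,0,0,0]
}}

```text
t: 13.58
eef_pos: [0.5295, 0.0263, 0.0971]
tool_rot: [0.004, -0.068, 0.998, 0.0]
contact_force: [4.9, 1.4, 3.9]
gripper_width: 0.518
```

Emit:
{"op": "move_arm", "data": {
  "gripper": [0,0,0],
  "xyz": [
    [-0.3,0,0],
    [-0.5,0,0],
    [-0.5,0,0]
  ],
  "twist": [0,0,0]
}}

```text
t: 13.83
eef_pos: [0.5301, 0.0264, 0.097]
tool_rot: [-0.001, -0.067, 0.998, 0.0]
contact_force: [-10.0, 1.0, 22.4]
gripper_width: 0.515
```

Emit:
{"op": "move_arm", "data": {
  "gripper": [0,0,0,0],
  "xyz": [
    [0,0,-0.1],
    [-0.2,0,-0.1],
    [-0.4,0,-0.1],
    [-0.4,0,-0.1]
  ],
  "twist": [0,0,0,0]
}}

```text
t: 14.17
eef_pos: [0.5315, 0.0265, 0.097]
tool_rot: [-0.004, -0.067, 0.998, -0.0]
contact_force: [-13.8, -0.5, 22.2]
gripper_width: 0.519
```

Run:
```python
from h import *
p=fxw(-25,0); go([*p,.097],.131); print(infx(get_obs()["eef_pos"]))
save("scene","pics/s8.png")
a=cv2.imread("pics/s8.png");cv2.imwrite("pics/s8c.png",cv2.resize(a[180:280,290:400],(800,600),interpolation=cv2.INTER_CUBIC))
```

```text
shift cm [-0.17 -0.    0.  ] twist 0.004 | t 14.17 pos [0.5315 0.0265 0.097 ] F [-13.8  -0.5  22.2] w 0.519 tilt 0.47
[-2.66903027e+01  7.15543844e-03]
```

View pics/s8c.png

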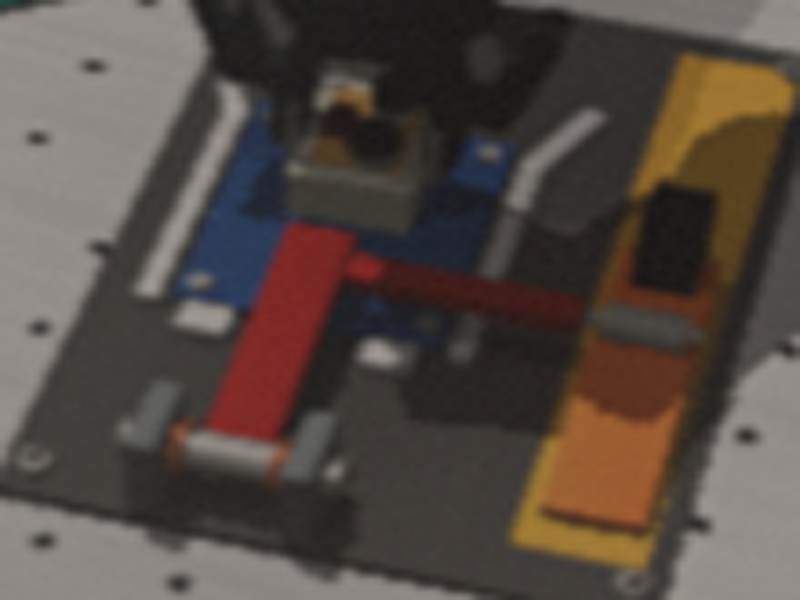

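Emit:
{"op": "move_arm", "data": {
  "gripper": [0,0,0,0,0],
  "xyz": [
    [0,0,-0.15],
    [-0.3,0,-0.15],
    [-0.6,0,-0.15],
    [-0.6,0,-0.15],
    [-0.6,0,-0.15]
  ],
  "twist": [0,0,0,0,0]
}}

```text
t: 14.63
eef_pos: [0.533, 0.0267, 0.097]
tool_rot: [-0.009, -0.067, 0.998, -0.0]
contact_force: [-23.7, -1.3, 25.3]
gripper_width: 0.515
```

Run:
```python
from h import *
p=fxw(-25,0); go([*p,.097],.131); print(infx(get_obs()["eef_pos"]))
```

```text
shift cm [-0.02 -0.    0.  ] twist 0.003 | t 14.63 pos [0.533  0.0267 0.097 ] F [-23.7  -1.3  25.3] w 0.515 tilt 1.05
[-25.23831444   0.03240591]
```

Emit:
{"op": "move_arm", "data": {
  "gripper": [0.8,0.8,0.8,0.8,0.8],
  "xyz": [
    [0,0,0],
    [0,0,0],
    [0,0,0],
    [0,0,0],
    [0,0,0]
  ],
  "twist": [0,0,0,0,0]
}}

```text
t: 15.05
eef_pos: [0.5416, 0.0277, 0.0979]
tool_rot: [0.0, -0.067, 0.998, 0.0]
contact_force: [-0.4, 0.8, 0.4]
gripper_width: 0.799
```

Run:
```python
from h import *
print(infx(get_obs()["eef_pos"]))
for n in("wrist","scene"):
  c=save(n,f"pics/{n}9.png")
  hsv=cv2.cvtColor(c["pixels"],cv2.COLOR_RGB2HSV)
  for q in("module","module_block","slot_end"): print(n,q,[(round(x["p"],2),infx(x["centre"]).round(1),round(x["centre"][2],3)) for x in spot_point(q,n)[:5] if abs(infx(x["centre"])[1])<60])
a=cv2.imread("pics/scene9.png");cv2.imwrite("pics/s9c.png",cv2.resize(a[180:280,290:400],(800,600),interpolation=cv2.INTER_CUBIC))
```

```text
[-16.51553982  -0.10843425]
wrist module [(0.82, array([0.6, 1.7]), 0.006)]
wrist module_block [(0.84, array([-27.8,   1.1]), 0.037)]
wrist slot_end [(0.61, array([60.9, -2.6]), 0.009)]
scene module [(0.83, array([ 3. , -0.8]), 0.007)]
scene module_block [(0.74, array([-22.8,  -2.4]), 0.035)]
scene slot_end [(0.75, array([59.3, -0. ]), 0.01)]
```

View pics/s9c.png

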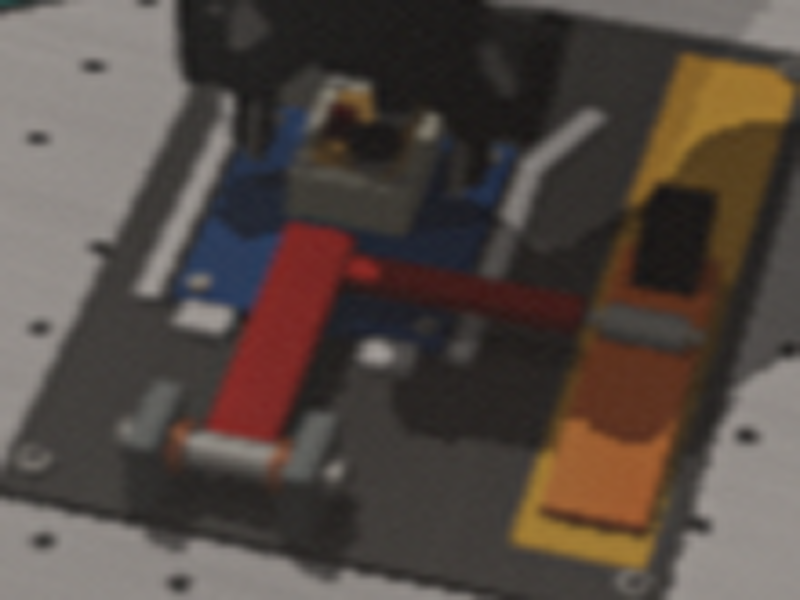

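View pics/wrist9.png

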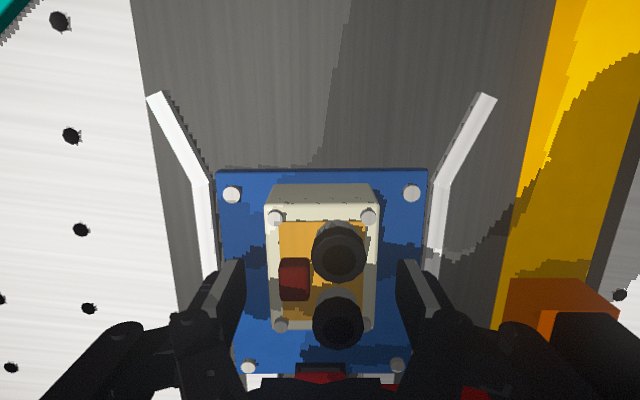

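Run:
```python
from h import *
c=read_camera("wrist")
for px in((217,169.5),(428,168)): print("plate",infx(unproj(c,px,.014)))
for px in((209,182),(434,184)): print("rail bend outer/inner",infx(unproj(c,px,.011)))
for P in((-60,-50),(-60,50)): print("pred plate",proj(c,[*fxw(*P),.014]))
for P in((-55,-54),(-55,54),(-94,-70),(-94,70)): print("pred rail inner",P,proj(c,[*fxw(*P),.011]))
save("wrist","pics/w9b.png")
a=cv2.imread("pics/w9b.png");cv2.imwrite("pics/w9c.png",cv2.resize(a[340:400,220:420],(800,240),interpolation=cv2.INTER_NEAREST))
```

```text
plate [-62.01975959 -48.87652971]
plate [-63.13452933  49.19956843]
rail bend outer/inner [-55.09120911 -54.2241701 ]
rail bend outer/inner [-54.53761032  53.87911054]
pred plate [214.99897458 173.70089421]
pred plate [429.00379094 174.55078151]
pred rail inner (-55, -54) [209.48741669 182.18482445]
pred rail inner (-55, 54) [434.35987058 183.0762378 ]
pred rail inner (-94, -70) [164.16741154  97.18068396]
pred rail inner (-94, 70) [480.59291459  98.45792435]
```

View pics/w9c.png

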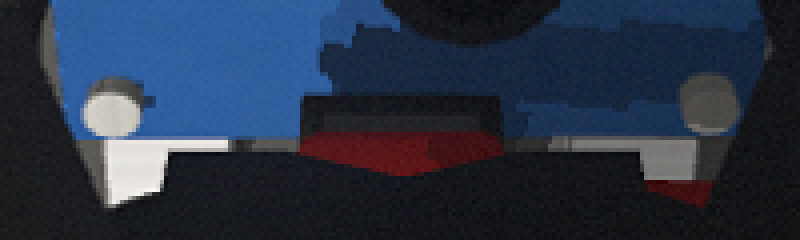

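Run:
```python
from h import *
c=read_camera("wrist"); print("cam",infx(-np.array(c["R"]).T@np.array(c["t"])))
for px in((217,169.5),(428,168)): print("rear bottom",infx(unproj(c,px,.006)))
for px in((220+66/4,340+137/4),(220+738/4,340+137/4)): print("front top",infx(unproj(c,px,.014)))
for P in((60,-50),(60,50)): print(proj(c,[*fxw(*P),.014]))
go([*fxw(-25,0),.15],.131)
```

```text
cam [-100.63269589   -0.73874259]
rear bottom [-60.03911518 -51.36261978]
rear bottom [-61.21201669  51.78896594]
front top [ 59.66719975 -48.85303063]
front top [59.2008269  48.35654794]
[234.55829005 374.70007467]
[407.22984273 375.35350256]
shift cm [ 0.8   0.01 -5.22] twist 0.004 | t 15.6 pos [0.5411 0.0278 0.0978] F [ 0.2  0.3 -0.5] w 0.797 tilt 0.0
```

Home: front top edge is at x 59.2–59.7 and rear edge at -60 to -61 in the fixture frame, with the stops touching. Next I rise and return to the wedge.

Emit:
{"op": "move_arm", "data": {
  "gripper": [1,1,1,1,1],
  "xyz": [
    [0,0,-3],
    [0,0,-7],
    [0,0,-10],
    [0,3.5,-10.5],
    [-0.5,7.5,-10.5]
  ],
  "twist": [0,0,0,0,0]
}}

```text
t: 16.02
eef_pos: [0.5374, 0.1002, 0.2059]
tool_rot: [0.003, -0.064, 0.998, -0.0]
contact_force: [1.1, 0.2, -0.5]
gripper_width: 0.998
```

Run:
```python
from h import *
c=save("wrist","pics/w10.png")
for q in("module","wedge","wedge_grip"): print(q,[(round(x["p"],2),infx(x["centre"]).round(1),round(x["centre"][2],3)) for x in spot_point(q,"wrist")[:5]])
d=cut_out("wedge","wrist")
if d:
    r=fit([(c,d[0]["pixels"].astype(float))],WEDGE[1:],[*fxw(67,120),.131],.006); print(infx(r[0]),r)
go([*fxw(14,120),.18],.131)
```

```text
module [(0.66, array([-1.4,  0.3]), 0.004)]
wedge [(0.84, array([ 70.1, 122.8]), 0.006)]
wedge_grip [(0.97, array([  9. , 118.8]), 0.061)]
[ 60.18426779 116.37388869] ([np.float64(0.6024671811375262), np.float64(0.15323837819537356), np.float64(0.12795223970912856)], np.float64(3419.325490196078))
shift cm [-2.68  4.49  2.26] twist 0.005 | t 16.27 pos [0.5357 0.1027 0.2027] F [-0.6 -1.  -0.2] w 0.997 tilt 0.04
```

View pics/w10.png

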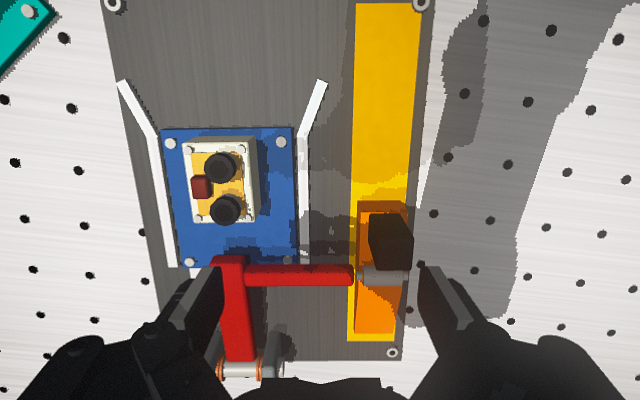

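Wrist view: plate home, and the wedge (380,260) still props the arm with its handle at (390,240).

Emit:
{"op": "move_arm", "data": {
  "gripper": [1,1,1,1,1],
  "xyz": [
    [-2.65,4.4,0],
    [-2.65,4.4,2.3],
    [-2.65,4.4,5],
    [-2.65,4.4,5],
    [-2.65,4.4,5]
  ],
  "twist": [0,0,0,0,0]
}}

```text
t: 16.68
eef_pos: [0.5553, 0.1478, 0.1515]
tool_rot: [-0.002, -0.067, 0.998, -0.001]
contact_force: [0.2, -0.2, -0.2]
gripper_width: 1.002
```

Run:
```python
from h import *
go([*fxw(14,120.3),.1175],.131)
```

```text
shift cm [-0.14  0.32  3.4 ] twist 0.002 | t 16.68 pos [0.5553 0.1478 0.1515] F [ 0.2 -0.2 -0.2] w 1.002 tilt 0.27
```

Emit:
{"op": "move_arm", "data": {
  "gripper": [1,1,1,0.4,0],
  "xyz": [
    [-0.1,0.25,1.5],
    [-0.1,0.25,3.3],
    [-0.1,0.25,3.3],
    [-0.1,0.25,3.3],
    [-0.1,0.25,3.3]
  ],
  "twist": [0,0,0,0,0]
}}

```text
t: 17.1
eef_pos: [0.5578, 0.1518, 0.1214]
tool_rot: [0.001, -0.067, 0.998, 0.0]
contact_force: [0.3, 1.2, 0.6]
gripper_width: 0.746
```

Emit:
{"op": "move_arm", "data": {
  "gripper": [0,0,0,0,0],
  "xyz": [
    [0,0,0],
    [0,0,0],
    [0,0,0],
    [0,0,0],
    [0,0,0]
  ],
  "twist": [0,0,0,0,0]
}}

```text
t: 17.52
eef_pos: [0.5575, 0.1521, 0.1209]
tool_rot: [0.001, -0.067, 0.998, -0.0]
contact_force: [-1.2, -1.7, 6.8]
gripper_width: 0.267
```

Run:
```python
from h import *
go([*fxw(-112,120.3),.1175],.131)
```

```text
shift cm [12.74 -0.04  0.33] twist 0.003 | t 17.52 pos [0.5575 0.1521 0.1209] F [-1.2 -1.7  6.8] w 0.267 tilt 0.07
```

Gripped. I pull straight out and let the arm come down onto the plate.

Emit:
{"op": "move_arm", "data": {
  "gripper": [0,0,0,0,0],
  "xyz": [
    [1.5,0,0],
    [3.2,0,0],
    [5.0,0,0],
    [6.8,0,0],
    [8.6,0,0]
  ],
  "twist": [0,0,0,0,0]
}}

```text
t: 17.93
eef_pos: [0.4727, 0.1413, 0.121]
tool_rot: [0.002, -0.067, 0.998, 0.001]
contact_force: [2.4, 1.4, -1.7]
gripper_width: 0.265
```

Emit:
{"op": "move_arm", "data": {
  "gripper": [0,0,0,0,0],
  "xyz": [
    [2,0,0],
    [4,0,0],
    [4.2,0,0],
    [4.2,0,0],
    [4.2,0,0]
  ],
  "twist": [0,0,0,0,0]
}}

```text
t: 18.35
eef_pos: [0.4291, 0.1354, 0.1209]
tool_rot: [-0.001, -0.068, 0.998, -0.0]
contact_force: [-8.4, -0.5, 18.6]
gripper_width: 0.268
```

Run:
```python
from h import *
go([*fxw(-112,120.3),.1175],.131)
save("scene","pics/s11.png")
a=cv2.imread("pics/s11.png");cv2.imwrite("pics/s11c.png",cv2.resize(a[160:300,280:440],(800,600)))
```

```text
shift cm [-0.2  -0.11  0.34] twist 0.005 | t 18.35 pos [0.4291 0.1354 0.1209] F [-8.4 -0.5 18.6] w 0.268 tilt 0.1
```

View pics/s11c.png

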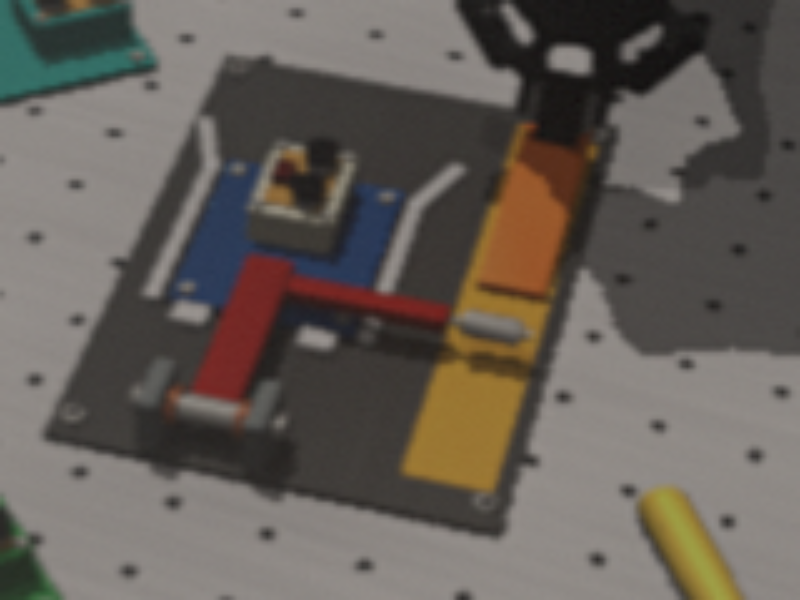

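The wedge is out on the strip, and the arm rests on the plate. I release and rise.

Emit:
{"op": "move_arm", "data": {
  "gripper": [0.7,0.7,0.7,0.7,0.7],
  "xyz": [
    [0,0,-0.1],
    [0,0,-0.1],
    [0,0,-0.1],
    [0,0,-0.1],
    [0,0,-0.1]
  ],
  "twist": [0,0,0,0,0]
}}

```text
t: 18.82
eef_pos: [0.4302, 0.1352, 0.1207]
tool_rot: [-0.0, -0.067, 0.998, -0.0]
contact_force: [0.2, 0.5, 0.3]
gripper_width: 0.699
```

Emit:
{"op": "move_arm", "data": {
  "gripper": [0.7,0.7,0.7,0.7,0.7],
  "xyz": [
    [0,0,-3],
    [0,0,-7],
    [0,0,-10],
    [0,4,-12],
    [0,8,-14]
  ],
  "twist": [0,0,0,0,0]
}}

```text
t: 19.23
eef_pos: [0.4207, 0.2082, 0.26]
tool_rot: [0.001, -0.065, 0.998, 0.0]
contact_force: [2.0, 1.7, -0.4]
gripper_width: 0.7
```

Emit:
{"op": "move_arm", "data": {
  "gripper": [0.7,0.7,0.7,0.7,0.7],
  "xyz": [
    [0,4,0],
    [0,8,0],
    [0,10,0],
    [0,10,0],
    [0,10,0]
  ],
  "twist": [0,0,0,0,0]
}}

```text
t: 19.65
eef_pos: [0.4061, 0.3092, 0.2577]
tool_rot: [-0.0, -0.069, 0.998, -0.0]
contact_force: [-0.1, -0.6, -0.0]
gripper_width: 0.697
```

Run:
```python
from h import *
vs={n:save(n,f"pics/{n}12.png") for n in("scene","top","wrist")}
for n in vs:
  for q in("module","wedge","wedge_grip","clamp_roller","slot_end","fork_clamp","lens_post","hex_driver"): print(n,q,[(round(x["p"],2),infx(x["centre"]).round(1),np.round(x["centre"],3)) for x in spot_point(q,n)[:1 if q!="module" else 5] if q!="module" or abs(infx(x["centre"])[1])<60])
V=[]
for n in("scene","top"):
  d=cut_out("wedge",n)
  if d: r=fit([(vs[n],d[0]["pixels"].astype(float))],WEDGE,[*fxw(-60,120),.131],.006); print(n,infx(r[0]),r)
print(get_obs()["contact_force"],get_obs()["t"])
a=cv2.imread("pics/scene12.png");cv2.imwrite("pics/s12c.png",cv2.resize(a[180:280,290:400],(800,600),interpolation=cv2.INTER_CUBIC))
a=cv2.imread("pics/top12.png");cv2.imwrite("pics/t12c.png",cv2.resize(a[140:300,220:360],(700,600),interpolation=cv2.INTER_CUBIC))
```

```text
scene module [(0.73, array([1.7, 1.1]), array([0.56 , 0.031, 0.008]))]
scene wedge [(0.73, array([-60.6, 119.9]), array([0.482, 0.141, 0.008]))]
scene wedge_grip [(0.88, array([-121.1,  120.2]), array([0.422, 0.133, 0.065]))]
scene clamp_roller [(0.57, array([ 52.1, 125.1]), array([0.593, 0.161, 0.026]))]
scene slot_end [(0.97, array([60.7, -1.4]), array([0.618, 0.036, 0.014]))]
scene fork_clamp [(0.7, array([ 127. , -308.6]), array([ 0.724, -0.259,  0.004]))]
scene lens_post [(0.63, array([  45.1, -448.3]), array([ 0.661, -0.409, -0.001]))]
scene hex_driver [(0.91, array([199.8, 267.2]), array([ 0.721,  0.321, -0.004]))]
top module [(0.83, array([ 0.4, -0.1]), array([0.558, 0.03 , 0.007]))]
top wedge [(0.79, array([-62.7, 119. ]), array([0.48 , 0.14 , 0.001]))]
top wedge_grip [(0.59, array([-117.7,  120.2]), array([0.426, 0.134, 0.061]))]
top clamp_roller [(0.62, array([ 49.4, 116.5]), array([0.592, 0.152, 0.025]))]
top slot_end [(0.78, array([57.1,  0.7]), array([0.614, 0.038, 0.014]))]
top fork_clamp [(0.62, array([ 127.2, -311.8]), array([ 0.725, -0.262,  0.001]))]
top lens_post 
[... 258 characters left out ...]
1]), array([0.483, 0.141, 0.007]))]
wrist wedge_grip [(0.89, array([-119.4,  122.4]), array([0.424, 0.136, 0.063]))]
wrist clamp_roller []
wrist slot_end [(0.91, array([61.5,  0.7]), array([0.619, 0.039, 0.01 ]))]
wrist fork_clamp [(0.42, array([ 49.3, 122.3]), array([0.591, 0.158, 0.005]))]
wrist lens_post []
wrist hex_driver []
scene [-67.09112593 121.86768195] ([np.float64(0.4755646827879384), np.float64(0.14205966963741687), np.float64(0.135574205054956)], np.float64(56.10980392156863))
top [-64.3895281 120.4960208] ([np.float64(0.4784223068016433), np.float64(0.14105265914912607), np.float64(0.13895807426006027)], np.float64(45.27450980392157))
[ 0.34831377  0.00798554 -0.76191773] 21.1
```

View pics/s12c.png

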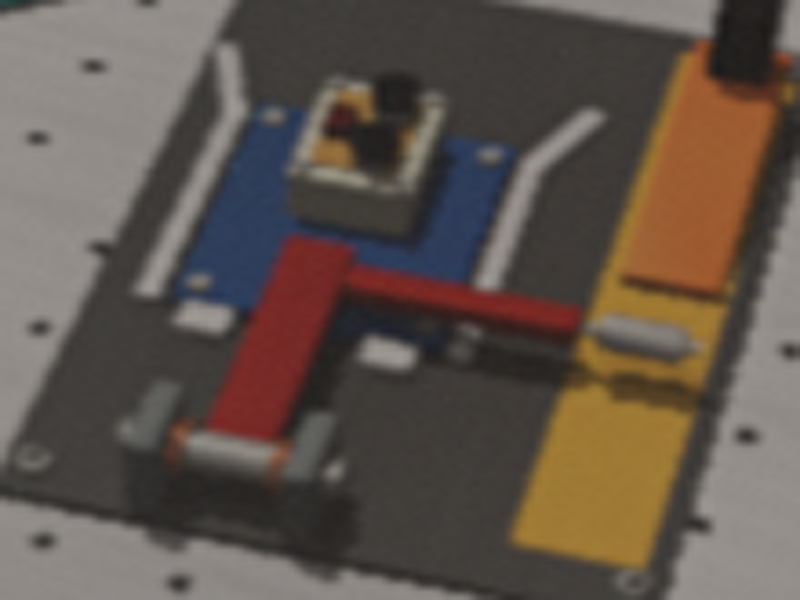

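View pics/t12c.png

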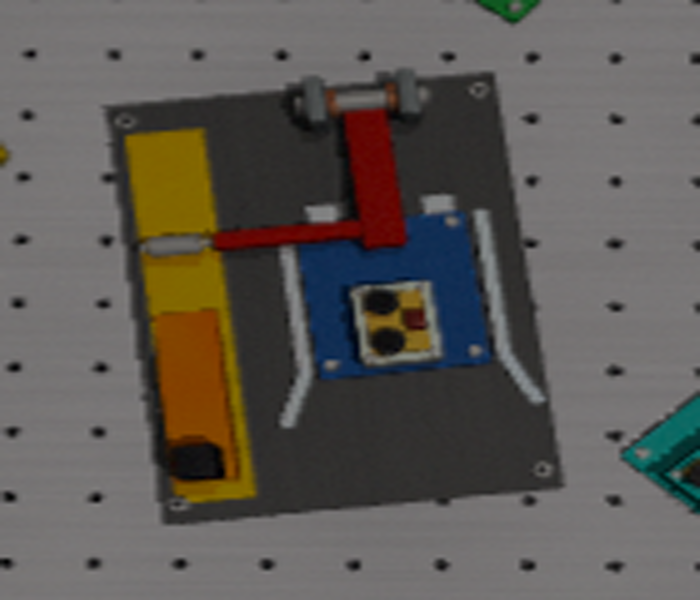

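All checks agree, so I hand in.

```bash
python3 -c "
from station import *
hand_in()"
```

```text
the job is handed in; nothing more can be done
```

I propped the arm with the wedge, slid the blue plate home against the stops, and pulled the wedge out so the arm clamps the plate. The job was handed in about 21 s into the 72 s allowed; `hand_in()` gives no verdict.

**Propping:** after I let go of the wedge, the lowest point of the roller was at z 33 mm, where 34 was expected.

**Plate:** its edges read within about 1 mm of home before clamping. Afterwards the three cameras put it at x -0.6 to 1.7 mm and y -0.1 to 1.5 mm in the fixture frame.

**Clamp:** the roller point reads about 25 mm up, which fits the arm resting on the 8 mm plate. I could not measure the pad force or read the arm angle directly.

**Wedge:** it stands on its base on the bed strip, about 110 mm or more from the roller. The detections put it at x -60 to -63 mm and the silhouette fits at -64 to -67 mm; every reading clears the 72 mm limit.

**Everything else:** the fork, lens post and driver still read within about 5 mm of their start positions, within detection error. The gripper is clear of everything and shows no contact force.

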